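# Make up the grading-sieve stack

### The job

Make up the sieve stack for grading, on the steel receiver pan where it stands on the bench: first the blue fine sieve, then the yellow medium, then the red coarse, and last the lid, one piece at a time, each set down (not dropped) and fully seated, level, in the piece below. Leave the white sieve, the doming block and the jar where they are, do not shift the pan, and let go of everything at the end.

Things in the scene. Friction and masses are not known exactly. Their poses are not given: they have to be found in the camera images.
- pan: Receiver pan: round dark steel cup with a closed floor and open top, standing loose on the bench, about 160 g. Origin: centre of its underside, z up. 58 mm outside diameter, 53 inside, 30 mm tall, floor 3 mm thick. The stack is built in it where it stands; the fine sieve, fully seated, has its origin 20 mm above the pan's.
- fine_sieve: Fine sieve: round blue plastic frame, open top, over steel wire mesh (2 mm openings), 30 mm tall, ~70 g. Origin: centre of its underside. Frame 10 to 30 mm above it: outside diameter 58 (grip here, any yaw), inside 53. Skirt 0 to 10 mm: tapers from 42 across at the foot to 50. Seated, the skirt sits in the piece below (1.5 mm play all round), frame on its rim, origin 20 mm above that piece's.
- medium_sieve: Medium sieve: round yellow plastic frame, open top, over steel wire mesh (3 mm openings), 30 mm tall, ~70 g. Origin: centre of its underside. Frame 10 to 30 mm above it: outside diameter 58 (grip here, any yaw), inside 53. Skirt 0 to 10 mm: tapers from 42 across at the foot to 50. Seated, the skirt sits in the piece below (1.5 mm play all round), frame on its rim, origin 20 mm above that piece's.
- coarse_sieve: Coarse sieve: round red plastic frame, open top, over steel wire mesh (5 mm openings), 30 mm tall, ~70 g. Origin: centre of its underside. Frame 10 to 30 mm above it: outside diameter 58 (grip here, any yaw), inside 53. Skirt 0 to 10 mm: tapers from 42 across at the foot to 50. Seated, the skirt sits in the piece below (1.5 mm play all round), frame on its rim, origin 20 mm above that piece's.
- lid: Lid: bright aluminium disc with a black knob, ~70 g. Origin: centre of the underside of its plug, z up. Plug 0 to 10 mm above it: tapers from 42 mm across at the foot to 50. Disc 10 to 14 mm: 58 diameter. Knob 14 to 32 mm: 22 diameter (grip here, any yaw). Seated, the plug sits in the sieve below (1.5 mm play all round), disc on its rim, origin 20 mm above that sieve's.
- spare_sieve: A fourth sieve of the same set and the same size, with a white frame and a very wide mesh (about 9 mm openings): not wanted for this job, to be left where it stands. Origin: centre of its underside. 58 mm diameter, 30 mm tall.
- doming_block: Bright steel doming block, a 50 mm cube with round hollows of several sizes in its faces, to be left alone. Origin: centre of its underside. About 0.95 kg.
- flux_jar: Amber glass jar with a black screw cap, 52 mm diameter, 68 mm tall, to be left alone. Origin: centre of its underside.
Things that resemble listed ones, but are neither listed nor needed, are in the scene too. Leave any turquoise look-alike of the lid alone.

How it is judged:
By the outcome, as a careful person would: the job done as asked, in the order asked, and still so for the second after the job is handed in, with the robot touching nothing.
It also fails if it takes over 112 s, if anything falls off the work surface, if the arm or the gripper's body presses on something with over 40 N, if the wrist force passes 120 N, or if a joint passes its speed limit or range.

### The arm

A 7-joint arm with a two-finger parallel gripper is mounted at the origin on the work surface. World frame = base frame: x ahead of the robot, y to its left, z up, the work surface at z = 0. Lengths are in m, angles in rad, forces in N, time in s.
With the tool pointing down it reaches from about 0.35 to 0.9 m from the base axis. Payload 8.1 kg.
Tool frame: the origin (TCP) lies at the centre of the arm's flange, where the gripper is bolted on; the fingertips stand 178 mm ahead of it and the grasp point (between the pads) lies 159 mm ahead of it; z points along the fingers, y is the line along which they close (so a half turn about z gives the same grasp; the last joint's range is limited). The gripper opens to 92 mm and grips with 3 to 60 N. Pads are 19 mm wide; open, the fingers measure 130 mm over their backs; the gripper's body (75 mm by 190 mm) begins 47 mm behind the grasp point.
Start: joints at [-0.103, 0.434, 0.025, 1.573, -0.012, 1.134, -0.075], TCP at [0.625, -0, 0.405] pointing down, gripper open.
Joint ranges: [-2.62, 2.62], [-0.44, 2.09], [-1.27, 1.32], [0.08, 2.57], [-1.32, 4.46], [0.12, 2], [-2.74, 2.74]. Speed limits (rad/s): [2.22, 2.22, 3.01, 3.01, 3.14, 3.14, 3.14].

### API

Orientations are given as a rotation vector (axis times angle).
In Python, from cell import arm gives the robot as it stands. The module is installed in compiled form; this text tells all that it offers.
- The arm moves only by the shell command python3 -m inch 'ROWS' [FORCE]. ROWS is text: rows parted by semicolons, each of 5 numbers parted by spaces: the shift along the tool's x, y, z in m, then the turn about the tool's z in rad, then the finger opening in m, from 0 to 0.0918. In form: x y z roll fingers; .... A call has 1 to 5 rows; each row is the pose to reach, as a shift and turn from the pose commanded when the call began, along the tool's axes at that moment; what a row does not reach only later rows make up. A row lasts 1/10 s, in which the tool goes at most 50 mm and 8.59 degrees, less where a joint would pass 70% of its speed; a pose out of reach is approached as far as the arm can. A call with a gripper value outside its range is refused whole. The fingers move at their own pace and stop on an object; FORCE is the grip in N (left out, the last holds). Time passes only in rows, so rows that repeat a pose let the fingers close. It gives the time, the measured TCP pose, the force, the opening and the grip force at its end, in the units of the state.
- arm.observe(): the state, without advancing time (a new reading comes with each control period).
- arm.get_image(name): name is "scene" or "side" or "wrist"; returns the picture (420x560x3 uint8, red, green, blue); there is no depth.
- arm.get_calibration(name): a dict with "intrinsics" (3x3 intrinsics, pixels), "pose" (4x4, takes a point from camera to world coordinates). Camera axes: x right, y up, looking along -z (the intrinsics and any distortion apply to the point x, -y, -z); pixel columns grow to the right and rows downward; lengths in m; the calibration is good to about 2 mm. A picture is of the moment at which its call begins: read the wrist's pose just before it. get_calibration takes no time and is no camera call; for the wrist camera it gives the pose at the moment of the call.
- arm.sign_off(): hands the job in; it is judged then, once.
Trained networks look in the newest picture that a camera, given by its name, has taken for a name from the list of things; names that differ only in an ending like _2 or _b are one class to them, and where a whole thing is asked for, a point or a joint stands for the part that bears it (a point fixed in the world has none). Each returns a list of dicts, best first, with "conf" (0 to 1); they miss things now and then, are a little off and sometimes report something else, mostly with a low value. They report only what shows in the picture. A call takes as long as a camera call. They do not tell look-alikes from the thing itself.
- arm.look_for(camera, query): "point" ([row, column] in pixels, amid what is visible of it).
- arm.silhouettes(camera, query): "region" (420x560 bool, what is visible of it) and "point" ([row, column] in pixels, amid what is visible of it).
- arm.place_of(camera, query): "point" ([row, column] in pixels: a listed point, or the origin of a listed thing).
The state is a dict: "clock": time; "joints": joint angles; "dq": joint speeds; "joint_efforts": joint torques, N m; "position": TCP position; "ee_rot": TCP orientation; "force": force on the tool from outside, world axes, zero at the start; "ft_torque": the same for the moment, N m; "width": opening from 0.0 (shut) to 1.0 (fully open); "gripper_force": force on a finger pad.
Only numpy, scipy, OpenCV 4.12 (cv2) and the standard library are available. Lean on these libraries where they do the work, as an engineer would, in place of code of your own. Each camera call takes 0.05 s, during which the arm holds its last target. There are 200 camera calls.

## Working session

There is one attempt and no reset: what is moved stays moved. The work goes in short steps, Python scripts to look and compute and a shell command to move; the robot and the scene stay as the last step left them, time stands still between calls to the robot, and variables do not carry over. Pictures are saved under pics/ and viewed, at most 14 in all, crops included, and the job is handed in when it is done.

```bash
mkdir -p pics
cat > h.py <<'E'
import numpy as np, cv2
from cell import arm
from scipy.spatial.transform import Rotation as R
def px2w(cam,pt,z,cal=None):
    c=cal or arm.get_calibration(cam); K=np.array(c["intrinsics"]);P=np.array(c["pose"])
    v=np.linalg.inv(K)@[pt[1],pt[0],1]; d=P[:3,:3]@[v[0],-v[1],-v[2]]
    o=P[:3,3]; return o+d*(z-o[2])/d[2]
def w2px(cam,p,cal=None):
    c=cal or arm.get_calibration(cam); K=np.array(c["intrinsics"]);P=np.array(c["pose"])
    q=P[:3,:3].T@(np.array(p)-P[:3,3]); v=K@[q[0],-q[1],-q[2]]; return v[:2]/v[2]
def snap(cam,name):
    im=arm.get_image(cam); cv2.imwrite(f"pics/{name}.png",im[:,:,::-1]); return im
E
python3 - <<'E'
from h import *
np.set_printoptions(precision=4,suppress=True)
s=arm.observe();print({k:np.round(s[k],3) for k in("clock","position","ee_rot","force","width")})
for c in("scene","side","wrist"):
    snap(c,c+"0"); k=arm.get_calibration(c); print(c,{a:(np.array(b).round(3).tolist()) for a,b in k.items()})
    for n in("pan","fine_sieve","medium_sieve","coarse_sieve","lid","spare_sieve","doming_block","flux_jar"):
        for r in arm.place_of(c,n)[:3]:
            print(c,n,round(r["conf"],2),np.round(r["point"]),px2w(c,r["point"],0)[:2])
E
```

```text
{'clock': np.float64(0.0), 'position': array([ 0.625, -0.   ,  0.404]), 'ee_rot': array([-2.221, -2.221,  0.002]), 'force': array([-0.055, -0.909, -0.054]), 'width': np.float64(1.001)}
scene {'intrinsics': [[385.234, 0.0, 284.953], [0.0, 385.234, 212.285], [0.0, 0.0, 1.0]], 'pose': [[-0.784, -0.36, 0.506, 0.926], [0.62, -0.486, 0.616, 0.514], [0.024, 0.797, 0.604, 0.54], [0.0, 0.0, 0.0, 1.0]]}
scene pan 0.92 [283. 400.] [0.4366 0.265 ]
scene fine_sieve 0.76 [323. 335.] [0.5985 0.2569]
scene medium_sieve 0.83 [181. 191.] [ 0.5861 -0.2836]
scene medium_sieve 0.73 [269. 279.] [0.5972 0.1004]
scene coarse_sieve 0.61 [268. 277.] [0.5992 0.0963]
scene coarse_sieve 0.47 [320. 333.] [0.5968 0.25  ]
scene lid 0.72 [249. 333.] [0.4717 0.1222]
scene lid 0.69 [221. 355.] [0.3665 0.0844]
scene spare_sieve 0.76 [215. 211.] [ 0.6156 -0.1287]
scene spare_sieve 0.4 [267. 278.] [0.5951 0.0949]
scene doming_block 0.81 [201. 272.] [ 0.4698 -0.09  ]
scene flux_jar 0.73 [168. 247.] [ 0.4314 -0.2561]
side {'intrinsics': [[386.579, 0.0, 282.289], [0.0, 386.579, 205.801], [0.0, 0.0, 1.0]], 'pose': [[-0.948, 
[... 624 characters left out ...]
.4714 -0.0851]
side flux_jar 0.97 [159. 341.] [ 0.4348 -0.254 ]
wrist {'intrinsics': [[297.8, 0.0, 279.722], [0.0, 297.8, 204.836], [0.0, 0.0, 1.0]], 'pose': [[1.0, 0.002, -0.0, 0.625], [-0.002, 0.958, 0.288, 0.078], [0.001, -0.288, 0.958, 0.385], [0.0, 0.0, 0.0, 1.0]]}
wrist pan 0.7 [109. 257.] [0.5966 0.086 ]
wrist coarse_sieve 0.92 [111. 260.] [0.6011 0.0835]
wrist lid 0.87 [ 81. 149.] [0.4679 0.118 ]
wrist lid 0.67 [336. 157.] [ 0.4339 -0.2498]
wrist lid 0.63 [116.  71.] [0.3662 0.0776]
wrist spare_sieve 0.77 [258. 272.] [ 0.613  -0.1164]
wrist doming_block 0.83 [241. 170.] [ 0.471  -0.0905]
wrist flux_jar 0.47 [339. 157.] [ 0.4321 -0.2558]
wrist flux_jar 0.18 [241. 167.] [ 0.467 -0.09 ]
```

View pics/scene0.png

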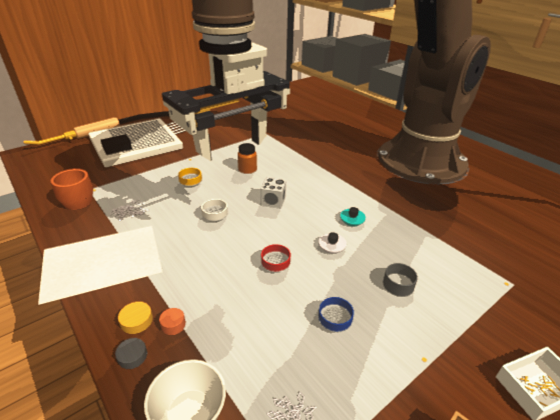

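View pics/side0.png

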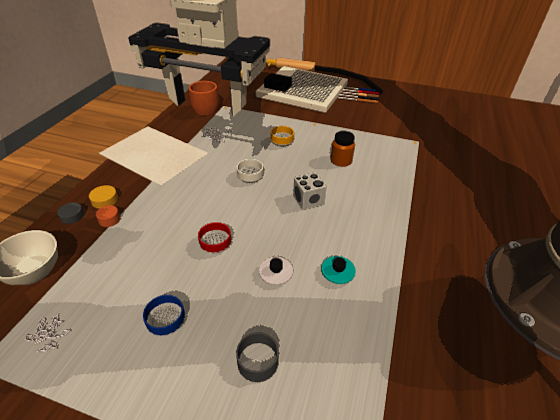

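The pictures show blue at scene (313,336), red (257,276), yellow (177,190), the pan (279,400) and the aluminium lid (242,333). The turquoise look-alike is at (216,353). These match the network positions, so I'm moving to a viewpoint above the fine sieve and pan.

```bash
python3 -m inch '0.05 -0.02 0.01 0 0.0918; 0.1 -0.05 0.02 0 0.0918; 0.15 -0.08 0.03 0 0.0918; 0.2 -0.09 0.04 0 0.0918; 0.25 -0.1 0.04 0 0.0918' 20; python3 -m inch '0 0 0 0 0.0918; 0 0 0 0 0.0918'
cat >> h.py <<'E'
from scipy.optimize import least_squares
# (radius,z) rings of outlines, relative to origin
RING={'pan':[(.029,0),(.029,.03)],'sieve':[(.021,0),(.029,.01),(.029,.03)],'lid':[(.021,0),(.029,.01),(.029,.014),(.011,.032)],'liddisc':[(.029,.01),(.029,.014)]}
def outline(cam,p,kind,cal):
    t=np.linspace(0,2*np.pi,60)
    pts=[w2px(cam,[p[0]+r*np.cos(a),p[1]+r*np.sin(a),p[2]+z],cal) for r,z in RING[kind] for a in t]
    return cv2.convexHull(np.float32(pts))
def bb(h):
    h=h.reshape(-1,2); return np.r_[h.min(0),h.max(0)]
def fit(cam,mask,kind,z0,guess,cal):
    n,l,st,_=cv2.connectedComponentsWithStats(mask.astype(np.uint8)); k=1+st[1:,4].argmax()
    x,y,w,hh=st[k,:4]; ob=np.array([x,y,x+w-1,y+hh-1])
    r=least_squares(lambda q:bb(outline(cam,[q[0],q[1],z0],kind,cal))-ob,guess[:2],diff_step=1e-3)
    return r.x,r.fun
def find(cam,name,kind,z0=0,near=None,maxd=.06):
    cal=arm.get_calibration(cam); out=[]
    for s in arm.silhouettes(cam,name):
        g=px2w(cam,s["point"],z0+.015,cal)
        if near is not None and np.hypot(*(g[:2]-near))>maxd: continue
        q,e=fit(cam,s["region"],kind,z0,g,cal); out.append((round(s["conf"],2),q.round(4),e.round(1)))
    return out
E
python3 - <<'E'
from h import *
s=arm.observe();print(np.round(s["position"],4),np.round(s["ee_rot"],3),s["clock"])
snap("wrist","w1")
for n,k,p in(("pan","pan",(.44,.27)),("fine_sieve","sieve",(.599,.257)),("coarse_sieve","sieve",(.597,.095)),("lid","lid",(.468,.118))):
    print(n,find("wrist",n,k,0,np.array(p)))
E
```

```text
clock: 1.85
position: [0.5293, 0.2271, 0.3657]
ee_rot: [-2.222, -2.221, 0.001]
force: [2.2, 0.1, -1.2]
width: 0.997
gripper_force: 0.0
clock: 2.05
position: [0.5301, 0.2275, 0.3662]
ee_rot: [-2.218, -2.225, 0.0]
force: [-0.8, -0.1, -0.7]
width: 1.001
gripper_force: 0.0
[0.5301 0.2275 0.3662] [-2.218 -2.225  0.   ] 2.05
pan [(0.77, array([0.4426, 0.2655]), array([-0.4, -0.1,  0.4,  0.1]))]
fine_sieve [(0.78, array([0.5972, 0.2501]), array([-0.7, -0.6,  0.6,  0.7]))]
coarse_sieve [(0.8, array([0.5958, 0.0585]), array([ -1.9, -15.2,   1.8,  16.1]))]
lid [(0.97, array([0.4695, 0.1229]), array([-1. , -8.7,  1. ,  9.5]))]
```

View pics/w1.png

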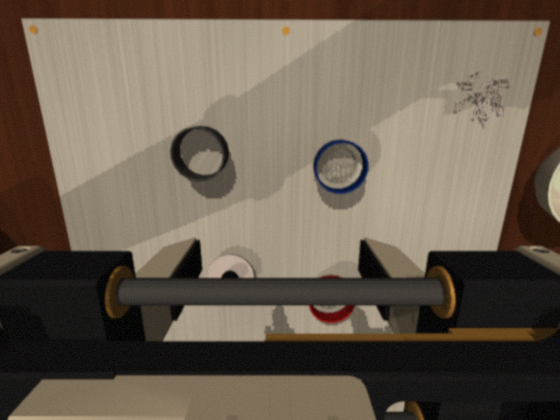

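The wrist view shows the pan at (153,200) and blue at (166,341), both clear of the gripper bar, and the fits are under 1 px. Next I go above blue for one close look.

```bash
python3 -m inch '-0.005 0.04 0.04 0 0.0918; -0.01 0.068 0.08 0 0.0918; -0.01 0.068 0.08 0 0.0918; -0.01 0.068 0.08 0 0.0918'
python3 - <<'E'
from h import *
s=arm.observe();print(np.round(s["position"],4),np.round(s["ee_rot"],3),s["clock"])
snap("wrist","w2")
print(find("wrist","fine_sieve","sieve",0,np.array((.599,.257))))
print(arm.place_of("wrist","fine_sieve"))
cal=arm.get_calibration("wrist")
print(px2w("wrist",arm.place_of("wrist","fine_sieve")[0]["point"],0))
for c in("scene","side"): arm.get_image(c);print(c,find(c,"fine_sieve","sieve",0,np.array((.599,.257))),find(c,"pan","pan",0,np.array((.44,.267))))
E
```

```text
clock: 2.7
position: [0.5991, 0.2144, 0.2847]
ee_rot: [-2.224, -2.218, 0.005]
force: [-0.9, 1.2, 0.2]
width: 0.999
gripper_force: 0.0
[0.5991 0.2144 0.2847] [-2.224 -2.218  0.005] 2.7
[(0.89, array([0.5954, 0.2545]), array([-0.3, -0.1,  0.3,  0.2]))]
[{'point': [158.8, 276.3], 'conf': 0.62}]
[0.59568955 0.25759721 0.        ]
scene [(0.95, array([0.5988, 0.2539]), array([-1.2, -0.1,  1.1,  0. ]))] [(0.97, array([0.4447, 0.2668]), array([-1.2, -0.3,  1.2,  0.2]))]
side [(0.73, array([0.5968, 0.2535]), array([-0.8, -0.5,  0.9,  0.3]))] [(0.81, array([0.4432, 0.2669]), array([-0.5, -1. ,  0.5,  0.8]))]
```

```bash
python3 -m inch '0.03 -0.002 0.02 0 0.0918; 0.0395 -0.0025 0.05 0 0.0918; 0.0395 -0.0025 0.08 0 0.0918; 0.0395 -0.0025 0.0935 0 0.0918; 0.0395 -0.0025 0.0935 0 0.0918' 15; python3 -m inch '0 0 0 0 0.05; 0 0 0 0 0.05; 0 0 0 0 0.05; 0 0 0 0 0.05; 0 0 0 0 0.05' 15
```

```text
clock: 3.7
position: [0.5955, 0.2548, 0.1909]
ee_rot: [-2.221, -2.22, 0.006]
force: [-0.3, -0.4, -0.3]
width: 1.001
gripper_force: 0.0
clock: 4.2
position: [0.5964, 0.2555, 0.1934]
ee_rot: [2.221, 2.221, 0.001]
force: [-0.5, -0.8, 5.3]
width: 0.632
gripper_force: 15.0
```

```bash
python3 -m inch '0 0 -0.03 0 0.05; 0 0 -0.06 0 0.05; 0 0 -0.09 0 0.05; 0 0 -0.09 0 0.05' 15
python3 - <<'E'
from h import *
s=arm.observe();P=s["position"];print(np.round(P,4),s["clock"])
snap("wrist","w3");
z0=P[2]-.191
for c in("wrist","scene","side"):
    if c!="wrist": arm.get_image(c)
    print(c,find(c,"fine_sieve","sieve",z0),[ (x['point'],round(x['conf'],2)) for x in arm.place_of(c,"fine_sieve")])
snap("side","s3")
E
```

```text
clock: 4.6
position: [0.5975, 0.2561, 0.2873]
ee_rot: [2.22, 2.22, 0.011]
force: [0.8, -0.6, -0.5]
width: 0.631
gripper_force: 15.0
[0.5975 0.2561 0.2873] 4.6
wrist [(0.77, array([0.5971, 0.2672]), array([ -3.1, -20.2,   3.1,  22.8]))] [([249.3, 281.2], 0.71)]
scene [(0.69, array([0.5992, 0.2645]), array([-6.9, -4.3,  6.8,  3. ])), (0.25, array([0.549 , 0.0163]), array([-3. ,  0.4,  3. , -0.7]))] [([285.6, 340.2], 0.65)]
side [(0.67, array([0.593, 0.265]), array([-5.8, -6.3,  6.1,  4.7]))] [([286.9, 155.0], 0.82)]
```

View pics/w3.png

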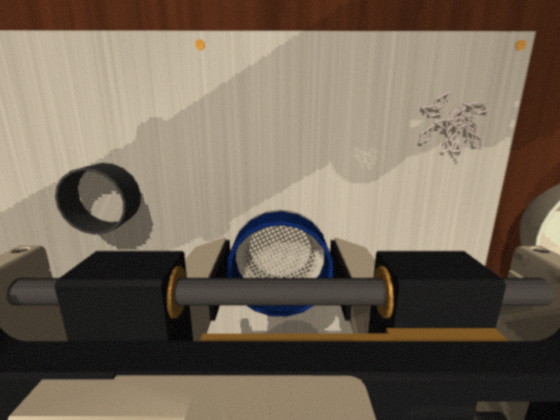

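View pics/s3.png

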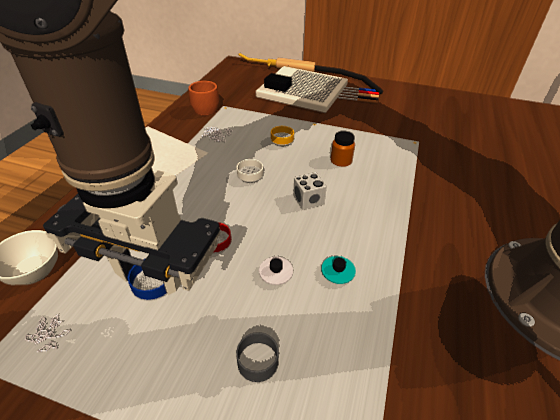

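The wrist view shows blue held level between the pads, its rim spanning columns 228–333 and rows 211–315, with the pan at (198,98). The side view shows the path to the pan is free. I'll measure blue's offset from the TCP with a colour-mask fit.

```bash
cat >> h.py <<'E'
HUE={'fine':(105,130),'medium':(18,35),'coarse':(172,188)}
def held(im,col,P,cal):
    h=cv2.cvtColor(im,cv2.COLOR_RGB2HSV); a,b=HUE[col]; H=h[...,0].astype(int); 
    if b>180: H=np.where(H<90,H+180,H)
    m=((H>=a)&(H<=b)&(h[...,1]>120)&(h[...,2]>40)).astype(np.uint8); m[335:]=0; m[:,:180]=0; m[:,380:]=0
    m=cv2.morphologyEx(m,cv2.MORPH_OPEN,np.ones((2,2),np.uint8))
    ys,xs=np.nonzero(m); ob=np.array([xs.min(),ys.min(),xs.max(),ys.max()])
    r=least_squares(lambda q:bb(outline("wrist",[q[0],q[1],P[2]-.191],'sieve',cal))-ob,P[:2],diff_step=1e-3)
    return r.x-P[:2],ob,r.fun.round(1)
E
python3 - <<'E'
from h import *
im=cv2.imread("pics/w3.png")[:,:,::-1].copy(); P=arm.observe()["position"]; cal=arm.get_calibration("wrist")
print(held(im,'fine',P,cal),P)
arm.get_image("wrist");print(find("wrist","pan","pan",0,np.array((.44,.267))))
E
```

```text
(array([-5.13207870e-05, -2.65473387e-03]), array([228, 213, 333, 316]), array([-1.9, -2.8,  1.9,  3.4])) [0.59602792 0.25537943 0.28201431]
[(0.72, array([0.4415, 0.267 ]), array([-1.3, -1. ,  1.4,  1.1]))]
```

```bash
python3 -m inch '0.004 -0.04 0 0 0.05; 0.008 -0.08 0 0 0.05; 0.013 -0.12 0 0 0.05; 0.013 -0.153 0 0 0.05; 0.013 -0.153 0 0 0.05'; python3 -m inch '0 0 0.02 0 0.05; 0 0 0.025 0 0.05; 0 0 0.025 0 0.05'
cat >> h.py <<'E'
def avgpos(n=5):
    a=[]
    for i in range(n): a.append(arm.observe()["position"]); arm.get_image("wrist")
    return np.mean(a,0),np.std(a,0)
E
python3 - <<'E'
from h import *
print(avgpos(5)); snap("wrist","w4"); 
for c in("scene","side"): snap(c,c+"4"); print(find(c,"pan","pan",0,np.array((.44,.267))))
E
python3 -c "
import cv2,numpy as np
a=cv2.imread('pics/side4.png')[220:420,120:400];b=cv2.imread('pics/scene4.png')[180:380,270:550]
cv2.imwrite('pics/c4.png',cv2.resize(np.vstack([a,b]),None,fx=1.5,fy=1.5)[:600])"
```

```text
clock: 5.7
position: [0.4389, 0.269, 0.2826]
ee_rot: [-2.216, -2.225, 0.005]
force: [0.8, 0.2, -1.3]
width: 0.63
gripper_force: 15.0
clock: 6.0
position: [0.4435, 0.2682, 0.2571]
ee_rot: [-2.222, -2.221, 0.002]
force: [0.5, 0.2, -1.1]
width: 0.632
gripper_force: 15.0
(array([0.44365363, 0.26840845, 0.25779957]), array([0.00010399, 0.00013174, 0.00040589]))
[(0.77, array([0.4446, 0.2667]), array([-1.2, -1.4,  1.2,  1.1]))]
[(0.68, array([0.4395, 0.2766]), array([ -0.8, -10.1,   0.8,   8.7]))]
```

View pics/c4.png

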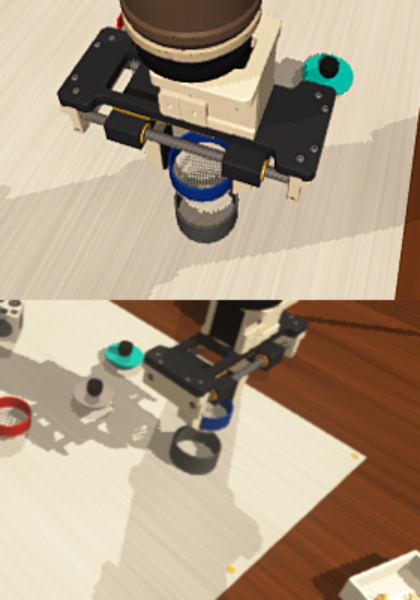

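The crops show blue poised over the pan and aligned, so I'm lowering it.

```bash
python3 -m inch '0 0 0.012 0 0.05; 0 0 0.024 0 0.05; 0 0 0.03 0 0.05; 0 0 0.035 0 0.05; 0 0 0.035 0 0.05'; python3 -m inch '0 0 0.003 0 0.05; 0 0 0.006 0 0.05; 0 0 0.008 0 0.05; 0 0 0.008 0 0.05'
```

```text
clock: 7.0
position: [0.4429, 0.2683, 0.2217]
ee_rot: [-2.221, -2.221, 0.003]
force: [0.5, 0.5, -1.4]
width: 0.626
gripper_force: 15.0
clock: 7.4
position: [0.4431, 0.2684, 0.2146]
ee_rot: [2.222, 2.221, -0.0]
force: [0.3, -0.6, -1.6]
width: 0.63
gripper_force: 15.0
```

```bash
python3 -m inch '0 0 0.001 0 0.05; 0 0 0.002 0 0.05; 0 0 0.002 0 0.05'; python3 -m inch '0 0 0.001 0 0.05; 0 0 0.002 0 0.05; 0 0 0.002 0 0.05'
```

```text
clock: 7.7
position: [0.4432, 0.2685, 0.2133]
ee_rot: [2.221, 2.221, 0.001]
force: [-1.8, -0.7, 6.2]
width: 0.629
gripper_force: 15.0
clock: 8.0
position: [0.4432, 0.2687, 0.2121]
ee_rot: [2.221, 2.222, 0.002]
force: [-4.5, -2.7, 18.4]
width: 0.629
gripper_force: 15.0
```

```bash
python3 -m inch '0 0 -0.001 0 0.0918; 0 0 -0.001 0 0.0918; 0 0 -0.001 0 0.0918; 0 0 -0.001 0 0.0918; 0 0 -0.001 0 0.0918'; python3 -m inch '0 0 -0.04 0 0.0918; -0.02 0 -0.08 0 0.0918;  -0.04 0 -0.1 0 0.0918; -0.05 0 -0.1 0 0.0918; -0.05 0 -0.1 0 0.0918'
python3 - <<'E'
from h import *
print(arm.observe()["position"]); 
for c in("wrist","side"):
  im=snap(c,c+"5"); print(find(c,"fine_sieve","sieve",0.02,np.array((.44,.267))),find(c,"pan","pan",0,np.array((.44,.267))))
a=cv2.imread('pics/side5.png')[260:400,180:340];b=cv2.imread('pics/wrist5.png')[60:260,180:380]
cv2.imwrite('pics/c5.png',np.hstack([cv2.resize(a,(400,350)),cv2.resize(b,(350,350))]))
E
```

```text
clock: 8.5
position: [0.4432, 0.2684, 0.2115]
ee_rot: [2.222, 2.221, -0.0]
force: [-0.2, -0.0, -0.0]
width: 0.982
gripper_force: 0.0
clock: 9.0
position: [0.4432, 0.217, 0.3117]
ee_rot: [2.224, 2.218, 0.0]
force: [0.2, -0.0, -0.2]
width: 0.999
gripper_force: 0.0
[0.44322172 0.21703268 0.311684  ]
[(0.84, array([0.4421, 0.2672]), array([-1. , -0.7,  1. ,  0.9]))] [(0.84, array([0.4365, 0.2747]), array([-24.6, -22.4,  24.7,  27.2]))]
[(0.94, array([0.4443, 0.2664]), array([ 0. , -0.1, -0. ,  0.1]))] [(0.61, array([0.4357, 0.2825]), array([ -2.9, -17.6,   3. ,  14.9]))]
```

View pics/c5.png

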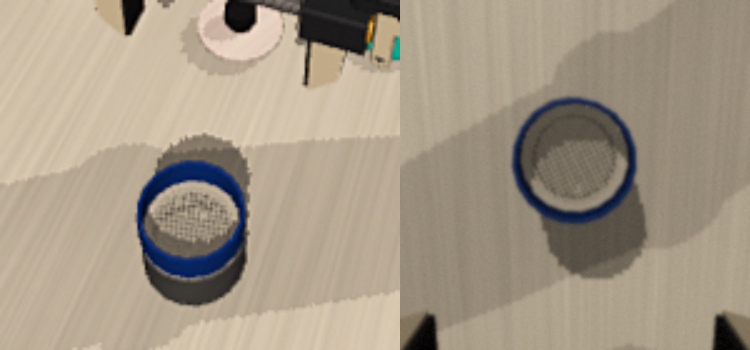

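Blue is seated level in the pan, with the fits placing it at about (0.443, 0.267). Yellow is next.

```bash
python3 -m inch '-0.05 0.014 0 0 0.0918; -0.1 0.028 0 0 0.0918; -0.15 0.042 0 0 0.0918; -0.2 0.056 0 0 0.0918; -0.25 0.07 0 0 0.0918' ;python3 -m inch '-0.05 0.014 0 0 0.0918; -0.1 0.028 0 0 0.0918; -0.15 0.042 0 0 0.0918; -0.2 0.056 0.01 0 0.0918; -0.25 0.07 0.02 0 0.0918'; python3 -m inch '0 0 0 0 0.0918; 0 0 0 0 0.0918'
python3 - <<'E'
from h import *
print(arm.observe()["position"]); 
for c in("wrist","scene","side"):
  im=snap(c,c+"6"); print(find(c,"medium_sieve","sieve",0.0,np.array((.59,-.27))))
  if c!="wrist": print(find(c,"coarse_sieve","sieve",0.0,np.array((.597,.095))),find(c,"lid","lid",0.0,np.array((.468,.12)),.03))
E
```

```text
clock: 9.8
position: [0.5109, -0.0237, 0.3113]
ee_rot: [-2.22, -2.222, 0.0]
force: [1.1, 1.0, 0.4]
width: 0.999
gripper_force: 0.0
clock: 10.3
position: [0.5783, -0.263, 0.2932]
ee_rot: [2.22, 2.222, 0.001]
force: [1.3, 0.4, -1.3]
width: 0.998
gripper_force: 0.0
clock: 10.5
position: [0.5774, -0.2625, 0.2924]
ee_rot: [-2.223, -2.218, 0.002]
force: [0.0, 1.1, -0.2]
width: 1.001
gripper_force: 0.0
[ 0.57744572 -0.26251572  0.29242593]
[(0.93, array([ 0.5886, -0.2776]), array([-1.1, -0.8,  1.2,  0.9]))]
[(0.71, array([ 0.5912, -0.2758]), array([-0.8, -0.9,  0.8,  0.7]))]
[(0.86, array([0.5958, 0.0857]), array([-1.1, -0.6,  1.1,  0.4]))] [(0.89, array([0.4716, 0.1149]), array([-0.7, -0.1,  0.7,  0. ]))]
[(0.96, array([ 0.5893, -0.2768]), array([-0.9, -0.8,  0.9,  0.6]))]
[(0.69, array([0.5949, 0.0859]), array([-0.4, -0.9,  0.4,  0.8]))] [(0.65, array([0.469 , 0.1142]), array([-1.3, -0.5,  1.3,  0.4]))]
```

```bash
python3 -m inch '-0.0145 0.012 0.02 0 0.0918; -0.0145 0.012 0.05 0 0.0918; -0.0145 0.012 0.085 0 0.0918; -0.0145 0.012 0.1015 0 0.0918; -0.0145 0.012 0.1015 0 0.0918' 15; python3 -m inch '0 0 0 0 0.05; 0 0 0 0 0.05; 0 0 0 0 0.05; 0 0 0 0 0.05; 0 0 0 0 0.05' 15;  python3 -m inch '0 0 -0.03 0 0.05; 0 0 -0.07 0 0.05; 0 0 -0.11 0 0.05; 0 0 -0.12 0 0.05; 0 0 -0.12 0 0.05' 15
python3 - <<'E'
from h import *
P,sd=avgpos(4);print(P,sd)
im=snap("wrist","w7");print(held(im,'medium',P,arm.get_calibration("wrist")))
E
```

```text
clock: 11.5
position: [0.5885, -0.2754, 0.1901]
ee_rot: [-2.218, -2.219, 0.003]
force: [-0.4, 0.4, 0.2]
width: 1.003
gripper_force: 0.0
clock: 12.0
position: [0.5897, -0.2761, 0.1932]
ee_rot: [2.221, 2.221, 0.001]
force: [-0.7, 0.8, 5.8]
width: 0.638
gripper_force: 15.0
clock: 12.5
position: [0.59, -0.2762, 0.3146]
ee_rot: [2.219, 2.219, 0.003]
force: [0.3, 0.6, -1.6]
width: 0.636
gripper_force: 15.0
[ 0.5893548  -0.27587509  0.31230422] [0.00041693 0.00023    0.00149412]
(array([ 4.61144739e-05, -2.74707789e-03]), array([231, 220, 333, 313]), array([-4. , -8. ,  4. ,  9.4]))
```

```bash
python3 -m inch '0.02 -0.006 0 0 0.05; 0.06 -0.016 0 0 0.05; 0.1 -0.027 0 0 0.05; 0.14 -0.038 0 0 0.05; 0.18 -0.049 0 0 0.05'; python3 -m inch '0.04 -0.011 0 0 0.05; 0.08 -0.022 0 0 0.05; 0.12 -0.033 0 0 0.05; 0.16 -0.044 0 0 0.05; 0.19 -0.052 0 0 0.05'; python3 -m inch '0.04 -0.011 0 0 0.05; 0.08 -0.022 0 0 0.05; 0.12 -0.033 0 0 0.05; 0.15 -0.04 0.01 0 0.05; 0.17 -0.044 0.02 0 0.05';python3 -m inch '0 0 0 0 0.05; 0 0 0 0 0.05'
python3 - <<'E'
from h import *
P,sd=avgpos(3);print(P,sd)
for c in("wrist","scene","side"):
  snap(c,c+"8");print(find(c,"medium_sieve","sieve",P[2]-.193),find(c,"fine_sieve","sieve",.02))
E
```

```text
clock: 13.25
position: [0.5396, -0.0945, 0.3113]
ee_rot: [-2.221, -2.22, 0.002]
force: [1.0, 0.5, -0.3]
width: 0.638
gripper_force: 15.0
clock: 13.75
position: [0.4872, 0.0965, 0.3115]
ee_rot: [-2.218, -2.223, 0.002]
force: [0.8, 0.3, -1.0]
width: 0.635
gripper_force: 15.0
clock: 14.25
position: [0.4433, 0.2667, 0.2914]
ee_rot: [-2.218, -2.224, 0.001]
force: [0.7, -0.4, -0.2]
width: 0.635
gripper_force: 15.0
clock: 14.45
position: [0.4442, 0.2639, 0.2914]
ee_rot: [-2.22, -2.222, 0.004]
force: [0.1, -0.9, -1.6]
width: 0.634
gripper_force: 15.0
[0.44459098 0.26334592 0.29173954] [0.00028439 0.00042071 0.0002987 ]
[(0.92, array([0.4447, 0.2707]), array([ -2.1, -20.9,   2.1,  23.4]))] [(0.57, array([0.4427, 0.2758]), array([ -1.2, -12.2,   1.2,  13.1]))]
[(0.83, array([0.4456, 0.2704]), array([-6.7, -4. ,  6.5,  2.8])), (0.65, array([0.5202, 0.3038]), array([-4.3, -4.6,  4.2,  3.5]))] [(0.63, array([0.4457, 0.267 ]), array([-0.6, -0.8,  0.6,  0.6]))]
[(0.6, array([0.4457, 0.2678]), array([-3.1, -7.6,  3.1,  6.1]))] [(0.92, array([0.4421, 0.2718]), array([-1.2, -4.3,  1.2,  3.6]))]
```

```bash
python3 -m inch '0.0045 -0.001 0.015 0 0.05; 0.0045 -0.001 0.03 0 0.05; 0.0045 -0.001 0.04 0 0.05; 0.0045 -0.001 0.048 0 0.05; 0.0045 -0.001 0.048 0 0.05'; python3 -m inch '0 0 0.003 0 0.05; 0 0 0.006 0 0.05; 0 0 0.008 0 0.05; 0 0 0.008 0 0.05'
```

```text
clock: 15.55
position: [0.4433, 0.2683, 0.2435]
ee_rot: [-2.221, -2.221, 0.003]
force: [-0.5, -0.3, -1.3]
width: 0.638
gripper_force: 15.0
clock: 15.95
position: [0.4435, 0.2685, 0.2363]
ee_rot: [2.222, 2.221, -0.0]
force: [0.1, -0.2, -0.1]
width: 0.634
gripper_force: 15.0
```

```bash
python3 -m inch '0 0 0.001 0 0.05; 0 0 0.002 0 0.05; 0 0 0.002 0 0.05'
```

```text
clock: 16.25
position: [0.4435, 0.2685, 0.2343]
ee_rot: [2.221, 2.221, -0.0]
force: [0.8, -0.1, -0.4]
width: 0.636
gripper_force: 15.0
```

```bash
python3 -m inch '0 0 0.001 0 0.05; 0 0 0.0015 0 0.05; 0 0 0.0015 0 0.05';python3 -m inch '0 0 0.001 0 0.05; 0 0 0.001 0 0.05'
```

```text
clock: 16.55
position: [0.4436, 0.2686, 0.2331]
ee_rot: [2.222, 2.221, 0.0]
force: [-0.4, -1.5, 3.2]
width: 0.636
gripper_force: 15.0
clock: 16.75
position: [0.4436, 0.2686, 0.2328]
ee_rot: [2.221, 2.221, 0.001]
force: [-3.6, -1.9, 14.6]
width: 0.634
gripper_force: 15.0
```

```bash
python3 -m inch '0 0 -0.001 0 0.0918; 0 0 -0.001 0 0.0918; 0 0 -0.001 0 0.0918; 0 0 -0.001 0 0.0918; 0 0 -0.001 0 0.0918'; python3 -m inch '0 0 -0.03 0 0.0918; 0 0 -0.07 0 0.0918;  -0.04 0.03 -0.08 0 0.0918; -0.08 0.07 -0.08 0 0.0918; -0.12 0.11 -0.08 0 0.0918';python3 -m inch '-0.04 0.025 0.01 0 0.0918; -0.08 0.04 0.02 0 0.0918;  -0.09 0.04 0.02 0 0.0918;  -0.09 0.04 0.02 0 0.0918'
python3 - <<'E'
from h import *
P,sd=avgpos(2);print(P,sd) 
for c in("wrist","scene","side"):
  im=snap(c,c+"9"); print(c,find(c,"coarse_sieve","sieve",0,np.array((.595,.086))));
  if c!="wrist": print(find(c,"medium_sieve","sieve",0.04,np.array((.44,.267))))
a=cv2.imread('pics/side9.png')[240:400,180:340];b=cv2.imread('pics/scene9.png')[220:320,350:450]
cv2.imwrite('pics/c9.png',np.hstack([cv2.resize(a,(400,400)),cv2.resize(b,(400,400))]))
E
```

```text
clock: 17.25
position: [0.4435, 0.2685, 0.2327]
ee_rot: [-2.221, -2.221, 0.0]
force: [-0.1, 0.3, -0.7]
width: 0.985
gripper_force: 0.0
clock: 17.75
position: [0.5445, 0.1575, 0.3138]
ee_rot: [2.219, 2.222, 0.003]
force: [0.6, 0.8, 0.2]
width: 1.0
gripper_force: 0.0
clock: 18.15
position: [0.5836, 0.066, 0.2923]
ee_rot: [-2.226, -2.217, 0.003]
force: [-0.6, -0.1, 0.1]
width: 1.001
gripper_force: 0.0
[0.58347388 0.06717835 0.29246476] [0.00013023 0.001181   0.00019116]
wrist [(0.82, array([0.5937, 0.0865]), array([-0.8, -0.8,  0.8,  0.9]))]
scene [(0.9, array([0.5966, 0.0868]), array([-1.1, -1.2,  1.2,  0.9]))]
[(0.86, array([0.4451, 0.2637]), array([-0.8, -0.9,  0.8,  0.7]))]
side [(0.63, array([0.5949, 0.0859]), array([-0.4, -0.9,  0.4,  0.8]))]
[(0.89, array([0.444 , 0.2654]), array([-1.6, -1.7,  1.6,  1.3]))]
```

View pics/c9.png

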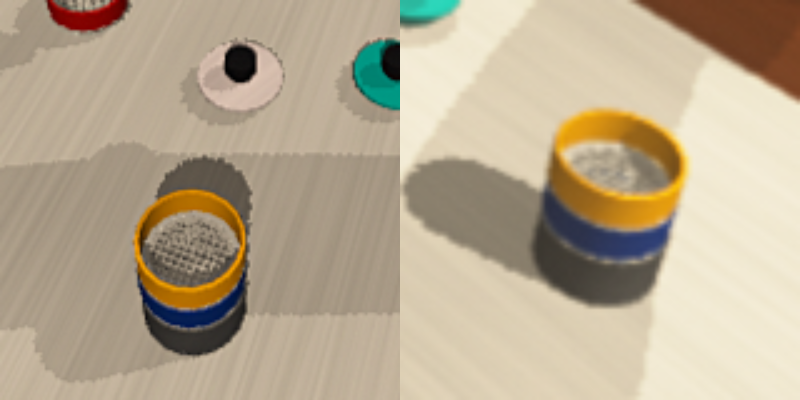

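Yellow is seated level on blue. Red is at about (0.595, 0.0865), so I'm grasping it now.

```bash
python3 -m inch '0.0205 0.0115 0.02 0 0.0918; 0.0205 0.0115 0.05 0 0.0918; 0.0205 0.0115 0.085 0 0.0918; 0.0205 0.0115 0.1015 0 0.0918; 0.0205 0.0115 0.1015 0 0.0918' 15; python3 -m inch '0 0 0 0 0.05; 0 0 0 0 0.05; 0 0 0 0 0.05; 0 0 0 0 0.05; 0 0 0 0 0.05' 15;  python3 -m inch '0 0 -0.03 0 0.05; 0 0 -0.07 0 0.05; 0 0 -0.11 0 0.05; 0 0 -0.12 0 0.05; 0 0 -0.12 0 0.05' 15
python3 - <<'E'
from h import *
P,sd=avgpos(4);print(P,sd)
im=snap("wrist","w10");print(held(im,'coarse',P,arm.get_calibration("wrist")))
E
```

```text
clock: 19.15
position: [0.5939, 0.089, 0.1889]
ee_rot: [-2.219, -2.22, 0.006]
force: [-0.4, 0.1, 0.6]
width: 0.998
gripper_force: 0.0
clock: 19.65
position: [0.5952, 0.089, 0.192]
ee_rot: [2.221, 2.221, 0.001]
force: [1.0, -0.1, 4.7]
width: 0.617
gripper_force: 15.1
clock: 20.15
position: [0.5956, 0.0891, 0.3133]
ee_rot: [2.22, 2.22, 0.005]
force: [0.5, -1.2, -0.8]
width: 0.614
gripper_force: 15.0
[0.5948504  0.08895989 0.31116952] [4.52071237e-04 7.19391496e-05 1.36287457e-03]
(array([-0.00050248, -0.00312933]), array([228, 214, 334, 319]), array([-1.9, -2.3,  1.9,  2.9]))
```

```bash
python3 -m inch '0.02 -0.017 0 0 0.05; 0.05 -0.042 0 0 0.05; 0.085 -0.072 0 0 0.05; 0.12 -0.101 0 0 0.05; 0.15 -0.126 0 0 0.05'; python3 -m inch '0.02 -0.017 0 0 0.05; 0.03 -0.0255 0 0 0.05; 0.03 -0.0255 0 0 0.05; 0.03 -0.0255 0 0 0.05'
python3 - <<'E'
from h import *
P,sd=avgpos(3);print(P,sd)
snap("side","s11");snap("scene","c11")
a=cv2.imread('pics/s11.png')[180:400,130:350];b=cv2.imread('pics/c11.png')[160:360,300:500]
cv2.imwrite('pics/c11b.png',np.hstack([cv2.resize(a,(400,400)),cv2.resize(b,(400,400))]))
E
```

```text
clock: 20.9
position: [0.4671, 0.2405, 0.3102]
ee_rot: [-2.22, -2.222, 0.003]
force: [0.5, 0.2, -1.1]
width: 0.614
gripper_force: 15.0
clock: 21.3
position: [0.4444, 0.2679, 0.311]
ee_rot: [2.222, 2.22, -0.001]
force: [0.2, 0.4, -0.7]
width: 0.612
gripper_force: 15.0
[0.444661   0.2676378  0.31104038] [1.56199449e-04 2.02839427e-04 6.43461883e-05]
```

View pics/c11b.png

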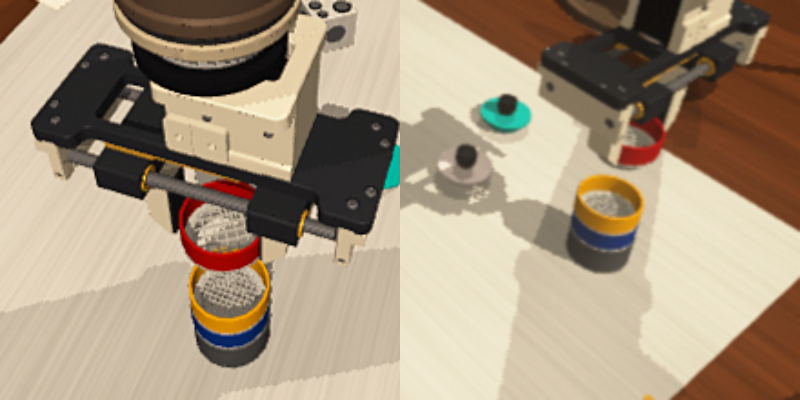

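Red is held level above the stack. I'll make a small correction and lower it.

```bash
python3 -m inch '0.0015 -0.001 0.015 0 0.05; 0.0015 -0.001 0.03 0 0.05; 0.0015 -0.001 0.04 0 0.05; 0.0015 -0.001 0.048 0 0.05; 0.0015 -0.001 0.048 0 0.05'; python3 -m inch '0 0 0.003 0 0.05; 0 0 0.006 0 0.05; 0 0 0.008 0 0.05; 0 0 0.008 0 0.05'; python3 -m inch '0 0 0.001 0 0.05; 0 0 0.0015 0 0.05; 0 0 0.0015 0 0.05'
```

```text
clock: 22.05
position: [0.4425, 0.2701, 0.2624]
ee_rot: [-2.222, -2.221, 0.003]
force: [-0.2, 0.2, -0.6]
width: 0.62
gripper_force: 15.0
clock: 22.45
position: [0.4426, 0.2705, 0.2553]
ee_rot: [2.222, 2.221, -0.0]
force: [-1.0, 0.7, -1.1]
width: 0.619
gripper_force: 15.0
clock: 22.75
position: [0.4427, 0.2704, 0.2539]
ee_rot: [2.222, 2.221, 0.0]
force: [0.4, -0.8, -0.4]
width: 0.617
gripper_force: 15.0
```

```bash
python3 -m inch '-0.001 0.0005 0.0005 0 0.05; -0.0015 0.0005 0.001 0 0.05; -0.0015 0.0005 0.0015 0 0.05'; python3 -m inch '0 0 0.001 0 0.05; 0 0 0.001 0 0.05'
```

```text
clock: 23.05
position: [0.443, 0.2689, 0.2523]
ee_rot: [-2.222, -2.221, 0.0]
force: [0.0, 0.5, -0.8]
width: 0.617
gripper_force: 15.0
clock: 23.25
position: [0.4431, 0.2691, 0.2518]
ee_rot: [2.222, 2.221, 0.0]
force: [-2.0, -1.3, 7.4]
width: 0.619
gripper_force: 15.0
```

```bash
python3 -m inch '0 0 0.001 0 0.05; 0 0 0.001 0 0.05'; python3 -m inch '0 0 -0.001 0 0.0918; 0 0 -0.001 0 0.0918; 0 0 -0.001 0 0.0918; 0 0 -0.001 0 0.0918; 0 0 -0.001 0 0.0918'; python3 -m inch '0 0 -0.03 0 0.0918; 0 0 -0.05 0 0.0918;  -0.04 0.005 -0.05 0 0.0918; -0.08 0.01 -0.05 0 0.0918; -0.12 0.02 -0.05 0 0.0918';python3 -m inch '-0.04 0.005 0.01 0 0.0918; -0.06 0.005 0.01 0 0.0918;  -0.06 0.005 0.01 0 0.0918;  -0.06 0.005 0.01 0 0.0918'
python3 - <<'E'
from h import *
P,sd=avgpos(2);print(P,sd) 
for c in("wrist","scene","side"):
  im=snap(c,c+"12"); print(c,find(c,"lid","lid",0,np.array((.469,.115)),.03));
  if c!="wrist": print(find(c,"coarse_sieve","sieve",0.06,np.array((.44,.267))))
a=cv2.imread('pics/side12.png')[220:400,170:350];b=cv2.imread('pics/scene12.png')[200:320,330:450]
cv2.imwrite('pics/c12.png',np.hstack([cv2.resize(a,(400,400)),cv2.resize(b,(400,400))]))
E
```

```text
clock: 23.45
position: [0.4431, 0.2691, 0.2515]
ee_rot: [-2.222, -2.221, -0.001]
force: [-4.3, -2.4, 15.7]
width: 0.614
gripper_force: 15.0
clock: 23.95
position: [0.4431, 0.269, 0.2512]
ee_rot: [-2.221, -2.221, 0.0]
force: [-0.1, 0.2, -0.6]
width: 0.981
gripper_force: 0.0
clock: 24.45
position: [0.4627, 0.1479, 0.3015]
ee_rot: [-2.22, -2.223, -0.0]
force: [0.8, -0.3, 0.0]
width: 0.997
gripper_force: 0.0
clock: 24.85
position: [0.4681, 0.0891, 0.2914]
ee_rot: [-2.222, -2.22, -0.001]
force: [-0.1, 0.3, 0.8]
width: 0.997
gripper_force: 0.0
[0.46813511 0.08953389 0.29143873] [9.19178615e-06 3.99412114e-04 3.56630148e-05]
wrist [(0.7, array([0.4681, 0.1142]), array([-0.9, -0.9,  0.9,  1.1]))]
scene [(0.67, array([0.4709, 0.1155]), array([-0.2, -0.1,  0.2,  0.1]))]
[(0.71, array([0.4435, 0.2637]), array([-1.2, -0.5,  1.2,  0.3]))]
side [(0.77, array([0.4697, 0.1145]), array([-0.8, -0.5,  0.8,  0.4]))]
[(0.9, array([0.4423, 0.2664]), array([-0.7, -1.1,  0.7,  0.9]))]
```

View pics/c12.png

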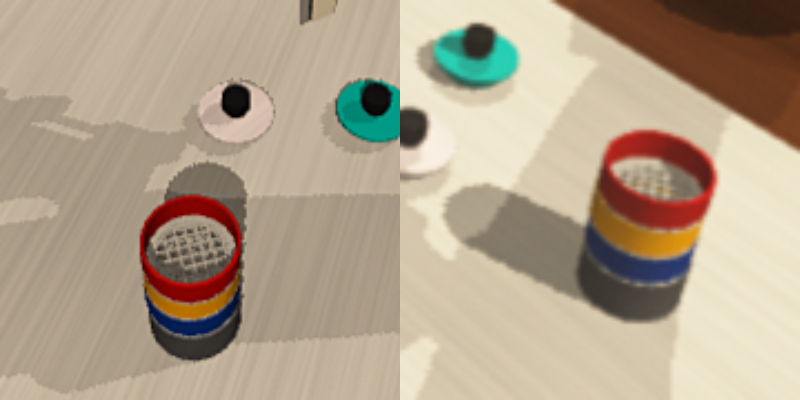

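View pics/wrist12.png

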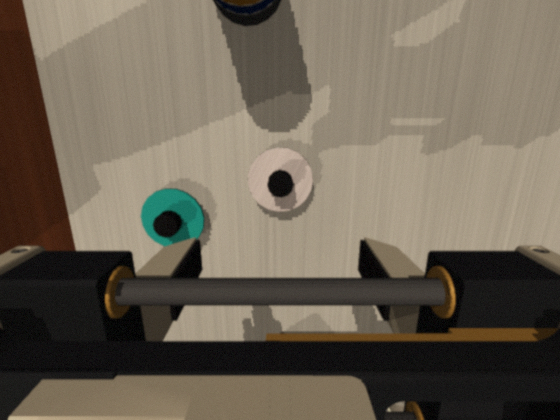

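The stack is level, and the aluminium lid's knob is at wrist (184,280), with the turquoise one well to its left. I'm grasping the lid with the fingers part-closed.

```bash
python3 -m inch '0.0255 0.001 0.02 0 0.045; 0.0255 0.001 0.05 0 0.045; 0.0255 0.001 0.075 0 0.045; 0.0255 0.001 0.088 0 0.045; 0.0255 0.001 0.088 0 0.045' 20; python3 -m inch '0 0 0.004 0 0.045; 0 0 0.008 0 0.045; 0 0 0.0085 0 0.045; 0 0 0.0085 0 0.045'
```

```text
clock: 25.85
position: [0.4684, 0.1144, 0.2018]
ee_rot: [-2.22, -2.221, 0.005]
force: [-0.0, -0.4, 0.8]
width: 0.617
gripper_force: 0.0
clock: 26.25
position: [0.4692, 0.1145, 0.1952]
ee_rot: [2.221, 2.221, 0.001]
force: [-1.0, -0.4, 0.5]
width: 0.49
gripper_force: 0.0
```

```bash
python3 -m inch '0 0 0 0 0.01; 0 0 0 0 0.01; 0 0 0 0 0.01; 0 0 0 0 0.01; 0 0 0 0 0.01' 20;  python3 -m inch '0 0 0 0 0.01; 0 0 0 0 0.01' ; python3 -m inch '0 0 -0.03 0 0.01; 0 0 -0.07 0 0.01; 0 0 -0.11 0 0.01; 0 0 -0.14 0 0.01; 0 0 -0.14 0 0.01'
python3 - <<'E'
from h import *
P,sd=avgpos(4);print(P,sd)
snap("wrist","w13");snap("side","s13")
a=cv2.imread('pics/w13.png')[150:350,180:380];b=cv2.imread('pics/s13.png')[120:320,170:370]
cv2.imwrite('pics/c13.png',np.hstack([cv2.resize(a,(400,400)),cv2.resize(b,(400,400))]))
for c in("wrist","side"): print(find(c,"lid","lid",P[2]-.195,P[:2]))
E
```

```text
clock: 26.75
position: [0.4691, 0.1145, 0.195]
ee_rot: [2.222, 2.221, 0.0]
force: [0.2, 0.2, 3.0]
width: 0.232
gripper_force: 20.0
clock: 26.95
position: [0.4691, 0.1145, 0.195]
ee_rot: [2.221, 2.221, 0.0]
force: [0.2, -0.5, 3.1]
width: 0.233
gripper_force: 20.0
clock: 27.45
position: [0.4702, 0.1148, 0.3386]
ee_rot: [2.22, 2.219, 0.01]
force: [1.1, 0.4, -0.6]
width: 0.237
gripper_force: 20.0
[0.46934523 0.11458547 0.33606048] [0.00059023 0.0001741  0.00168907]
[(0.64, array([0.4156, 0.1284]), array([-24.4, -20.1,  25. ,  26.8])), (0.62, array([0.4677, 0.1197]), array([ -3.4, -10.1,   3.4,  12.4]))]
[(0.6, array([0.468 , 0.1174]), array([-0.9, -0.6,  0.9,  0.4]))]
```

View pics/c13.png

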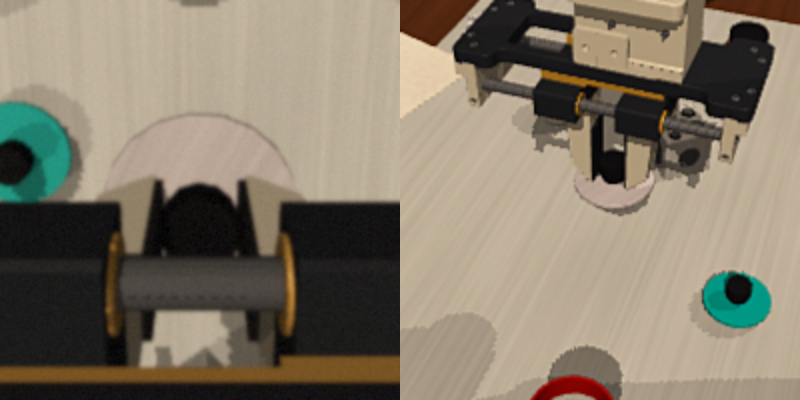

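The lid is held by the knob and level. I'm carrying it to the stack.

```bash
python3 -m inch '0.02 -0.004 0 0 0.01; 0.05 -0.009 0 0 0.01; 0.085 -0.015 0 0 0.01; 0.12 -0.021 0 0 0.01; 0.14 -0.025 0 0 0.01'; python3 -m inch '0.01 -0.001 0 0 0.01; 0.012 -0.001 0 0 0.01; 0.012 -0.001 0.0 0 0.01; 0.012 -0.001 0 0 0.01'; python3 -m inch '0 0 0.015 0 0.01; 0 0 0.03 0 0.01; 0 0 0.03 0 0.01; 0 0 0.03 0 0.01'
python3 - <<'E'
from h import *
P,sd=avgpos(3);print(P,sd)
for c in("scene","side","wrist"):
    snap(c,c+"14");print(c,find(c,"lid","lid",P[2]-.195,P[:2],.04),find(c,"coarse_sieve","sieve",.06))
a=cv2.imread('pics/scene14.png')[150:330,310:490];b=cv2.imread('pics/side14.png')[180:380,130:330]
cv2.imwrite('pics/c14.png',np.hstack([cv2.resize(a,(400,400)),cv2.resize(b,(400,400))]))
E
```

```text
clock: 28.35
position: [0.4432, 0.2574, 0.3343]
ee_rot: [-2.218, -2.224, 0.0]
force: [0.2, -1.7, -1.4]
width: 0.234
gripper_force: 20.0
clock: 28.75
position: [0.4436, 0.2651, 0.3347]
ee_rot: [2.223, 2.219, -0.001]
force: [0.3, -0.6, 0.3]
width: 0.233
gripper_force: 20.0
clock: 29.15
position: [0.4434, 0.2657, 0.305]
ee_rot: [2.223, 2.22, -0.001]
force: [0.6, 0.9, -1.0]
width: 0.229
gripper_force: 20.0
[0.44345348 0.26597359 0.30534866] [4.75655987e-05 2.21732817e-04 2.39013412e-04]
scene [(0.58, array([0.4499, 0.268 ]), array([-1.1, -3.4,  1.1,  2.9]))] [(0.61, array([0.447 , 0.2675]), array([ 0.2, -1.6, -0.2,  1.5])), (0.58, array([ 0.5171, -0.0276]), array([-1.3,  2.2,  1.3, -2.1]))]
side [(0.67, array([0.443 , 0.2701]), array([-1.5, -5.5,  1.6,  4.4]))] [(0.77, array([0.4401, 0.2755]), array([-1.1, -9.9,  1.1,  8.2]))]
wrist [(0.71, array([0.4427, 0.2712]), array([-2.7, -9.6,  2.7, 11.7]))] [(0.75, array([0.442 , 0.2826]), array([ -3.6, -22.9,   3.6,  25.1]))]
```

View pics/c14.png

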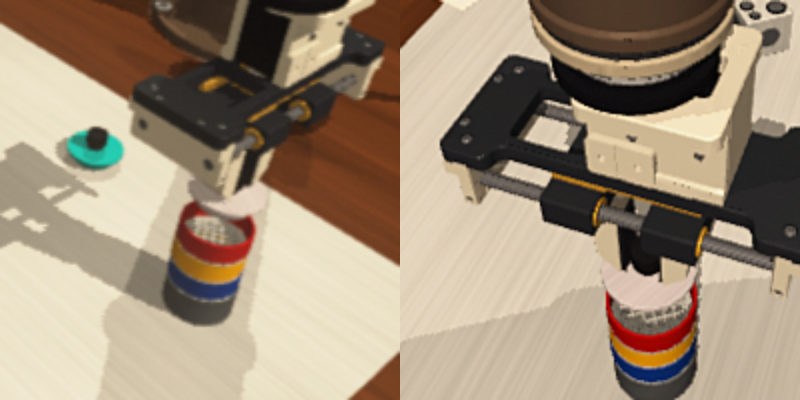

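The lid is centred over the red sieve, so I'm lowering it.

```bash
python3 -m inch '0 0 0.01 0 0.01; 0 0 0.018 0 0.01; 0 0 0.023 0 0.01; 0 0 0.023 0 0.01'; python3 -m inch '0 0 0.002 0 0.01; 0 0 0.004 0 0.01; 0 0 0.005 0 0.01; 0 0 0.005 0 0.01'
```

```text
clock: 30.15
position: [0.4427, 0.2663, 0.2806]
ee_rot: [-2.221, -2.221, 0.003]
force: [0.0, -0.2, -0.1]
width: 0.232
gripper_force: 20.0
clock: 30.55
position: [0.4431, 0.2665, 0.2768]
ee_rot: [2.222, 2.221, -0.0]
force: [-0.0, 1.0, -0.4]
width: 0.229
gripper_force: 20.0
```

```bash
python3 -m inch '0 0 0.001 0 0.01; 0 0 0.0015 0 0.01; 0 0 0.0015 0 0.01'
```

```text
clock: 30.85
position: [0.4431, 0.2665, 0.2754]
ee_rot: [2.221, 2.221, 0.0]
force: [0.4, -0.0, -1.1]
width: 0.228
gripper_force: 20.0
```

```bash
python3 -m inch '0 0 0.001 0 0.01; 0 0 0.001 0 0.01';python3 -m inch '0 0 0.001 0 0.01; 0 0 0.001 0 0.01'
```

```text
clock: 31.05
position: [0.4432, 0.2666, 0.2749]
ee_rot: [2.222, 2.221, 0.001]
force: [-1.0, -0.0, 6.0]
width: 0.231
gripper_force: 20.0
clock: 31.25
position: [0.4433, 0.2667, 0.2747]
ee_rot: [2.221, 2.221, 0.002]
force: [-3.6, -2.9, 15.3]
width: 0.231
gripper_force: 20.0
```

Seated at the expected height (0.275), so I'm releasing and backing off.

```bash
python3 -m inch '0 0 -0.001 0 0.05; 0 0 -0.001 0 0.05; 0 0 -0.001 0 0.05; 0 0 -0.001 0 0.05; 0 0 -0.001 0 0.05'; python3 -m inch '0 0 -0.03 0 0.05; 0 0 -0.06 0 0.05; -0.04 0 -0.08 0 0.05; -0.08 0 -0.08 0 0.05; -0.12 0 -0.08 0 0.05'; python3 -m inch '-0.04 0.02 0 0 0.05; -0.08 0.04 0 0 0.05; -0.08 0.04 0 0 0.05'
python3 - <<'E'
from h import *
for c in("scene","side"):
    snap(c,c+"15");print(c,find(c,"lid","liddisc",.08,np.array((.443,.266)),.04))
a=cv2.imread('pics/scene15.png')[170:320,320:470];b=cv2.imread('pics/side15.png')
cv2.imwrite('pics/c15.png',np.hstack([cv2.resize(a,(300,300)),cv2.resize(b[210:390,170:350],(300,300))]))
E
```

```text
clock: 31.75
position: [0.4431, 0.2665, 0.2742]
ee_rot: [-2.222, -2.221, 0.0]
force: [0.3, 0.3, -0.4]
width: 0.537
gripper_force: 0.0
clock: 32.25
position: [0.443, 0.1454, 0.355]
ee_rot: [2.22, 2.222, 0.002]
force: [1.0, -0.4, 0.1]
width: 0.546
gripper_force: 0.0
clock: 32.55
position: [0.4849, 0.0606, 0.3545]
ee_rot: [2.229, 2.21, -0.001]
force: [0.1, 0.3, 0.1]
width: 0.544
gripper_force: 0.0
scene [(0.75, array([0.4465, 0.2664]), array([ 0. ,  0.2, -0. , -0.2]))]
side [(0.69, array([0.4441, 0.2668]), array([-0.4, -0.9,  0.4,  0.8]))]
```

View pics/c15.png

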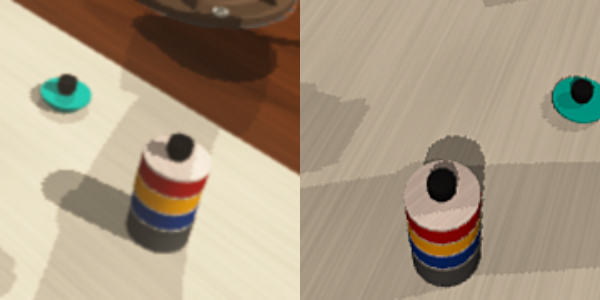

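The picture shows pan, blue, yellow, red and lid stacked level, with the turquoise lid untouched. Handing in.

```bash
python3 -c "
from cell import arm
print(arm.sign_off())"
```

```text
the job is handed in; nothing more can be done
None
```

The stack of pan, blue, yellow, red and lid is built in that order, looks fully seated and level in the final pictures, and was handed in at about 33 s with the gripper open and clear.

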